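# Close a snap badge in the hand press

## Robot

A 6-joint arm with a two-finger parallel gripper is mounted at the origin on the work surface. World frame = base frame: x ahead of the robot, y to its left, z up, the work surface at z = 0. Lengths are in m, angles in rad, forces in N, time in s.
With the tool pointing down it reaches from about 0.325 to 0.775 m from the base axis. Payload 5.5 kg.
Tool frame: the origin (TCP) lies midway between the tips of the shut fingers; the grasp point (between the pads) lies 19 mm behind it; z points along the fingers, y is the direction in which the jaws open and shut (so a half turn about z gives the same grasp; the last joint's range is limited). The gripper opens to 88 mm and grips with 3 to 60 N. Pads are 20 mm wide; open, the fingers measure 115 mm over their backs; the gripper's body (75 mm by 178 mm) begins 61 mm behind the grasp point.
Start: joints at [-1.221, 0.091, 1.231, -0, 1.82, -0.057], TCP at [0.237, -0.551, 0.223] pointing down, gripper open.
Joint ranges: [-2.87, 2.87], [-0.86, 2.18], [0.17, 2.46], [-1.51, 4.65], [0.06, 2.69], [-2.65, 2.65]. Speed limits (rad/s): [2.57, 2.57, 3.01, 3.14, 3.14, 3.14].

## Interface

Orientations are given as a 3x3 rotation matrix whose columns are the frame's x, y, z axes.
In Python, from bench import robot gives the robot as it stands. The module is installed in compiled form; this text tells all that it offers.
- The arm moves only by the tool send_rows, never from a script. Its arguments are lists of equal length, an entry for each row: "translation": the shift along the tool's x, y, z in mm, a list of three; "rotation": the turn, a rotation vector about the tool's x, y, z in rad, a list of three; "hand": the finger opening in mm, from 0 to 87.8. In form: {"translation": [[tx, ty, tz], ...], "rotation": [[rx, ry, rz], ...], "hand": [hand, ...]}. A call has 1 to 5 rows; each row is the pose to reach, as a shift and turn from the pose commanded when the call began, along the tool's axes at that moment; what a row does not reach only later rows make up. A row lasts 1/8 s, in which the tool goes at most 62.5 mm and 10.7 degrees, less where a joint would pass 70% of its speed; a pose out of reach is approached as far as the arm can. A call with a gripper value outside its range is refused whole. The fingers move at their own pace and stop on an object; "grip_force" is the grip in N (left out, the last holds). Time passes only in rows, so rows that repeat a pose let the fingers close. It gives the time, the measured TCP pose, the force and the opening at its end, in the units of the state.
- robot.observe(): the state, without advancing time (a new reading comes with each control period).
- robot.snapshot(name): name is "scene" or "top"; returns a dict with "image" (400x640x3 uint8, red, green, blue), "K" (3x3 intrinsics, pixels), "camera_from_world" (4x4, takes a point from world to camera coordinates). Camera axes: x right, y up, looking along -z (the intrinsics and any distortion apply to the point x, -y, -z); pixel columns grow to the right and rows downward; lengths in m; the calibration is good to about 2 mm. A picture is of the moment at which its call begins. There is no depth.
- robot.hand_in(): hands the job in, once; it reports no verdict.
Trained networks look in the newest picture that a camera, given by its name, has taken for a name from the list of things; names that differ only in an ending like _2 or _b are one class to them, and where a whole thing is asked for, a point or a joint stands for the part that bears it (a point fixed in the world has none). Each returns a list of dicts, best first, with "p" (0 to 1); they miss things now and then, are a little off and sometimes report something else, mostly with a low value. They report only what shows in the picture. A call takes as long as a camera call.
- robot.boxes_of(label, camera): "bbox" ([left, top, right, bottom] in pixels, round what is visible of it).
- robot.cut_out(label, camera): "mask" (400x640 bool, what is visible of it) and "bbox" ([left, top, right, bottom] in pixels, round what is visible of it).
- robot.place_of(label, camera): "at" ([column, row] in pixels: a listed point, or the origin of a listed thing).
The state is a dict: "t": time; "q": joint angles; "dq": joint speeds; "joint_efforts": joint torques, N m; "tool_pos": TCP position; "tool_rot": TCP orientation; "contact_force": force on the tool from outside, world axes, zero at the start; "moment": the same for the moment, N m; "finger_gap": opening from 0.0 (shut) to 1.0 (fully open).
Only numpy, scipy, OpenCV 4.12 (cv2) and the standard library are available. Lean on these libraries where they do the work, as an engineer would, in place of code of your own. Each camera call takes 0.05 s, during which the arm holds its last target. There are 200 camera calls.

## Task

A snap badge is waiting in the die of the green hand press. Slide the die bed in under the ram until it rests against its stop, push the red palm head down until you feel the badge back bottom firmly in its die, without leaning on it any harder than that, and let the head spring up again; then draw the bed fully out to its loading stop so that the finished badge can be taken, and leave everything else on the table alone.

Things in the scene. Friction and masses are not known exactly. Their poses are not given: they have to be found in the camera images.
- press: Green hand press for snap badges, fixed to the table. Base 190 x 300 mm, 22 mm high; a column behind (from local x = 60 mm) carries an arm (50 mm wide, z 120 to 156 mm) that holds the ram. Origin on the table under the ram's axis; local x to the back of the press, local y along the slide towards the loading side with the pull knob, z up. Turned up to 20 degrees either way.
- bed_knob (a point): Grip point of the bed's black upright pull knob, a vertical cylinder 22 mm in diameter from z = 30 to 86 mm; the point is on its axis at z = 70 mm. Clear all round but for the pull rod (10 mm thick, z 32 to 42 mm) that leaves it towards the press (local -y). It lies at local x = 0; local y = 216 mm with the bed fully out, 120 mm fully in.
- bed (a joint): Die bed's place on its slide, in m: 0 fully out (local +y, loading stop), 0.096 fully in (local -y, stop that puts the badge's die under the ram). Sliding takes 3 to 5 N; it stays where left; both stops are rigid. An aluminium plate 100 x 180 mm with two steel dies 78 mm in diameter; the one nearer the knob holds the badge, the other is empty. It starts out or up to 30 mm in.
- ram: Steel ram with the palm head, sliding straight down in the arm's nose; a spring lifts it when released. Origin at the centre of its lower face, 100 mm above the table when up. A low or a tall die may be fitted, so the badge bottoms at an unknown depth, anywhere from 15 to 35 mm below the head's rest height: it must be felt. More than 36 N on the head would harm the press.
- head_top (a point): Centre of the palm head's top, 232 mm above the table when up: a red mushroom 60 mm in diameter, flat over the middle 36 mm. The spring takes 4 N at first, 7 to 8 N low down; the badge back adds about 10 N while it goes in (up to 18 N in all). Only the firm bottom after that shows it is home: there the force climbs steeply past 22 N.
- badge_back (a joint): How far the orange badge back (a disc 57 mm in diameter) has gone into its die, in m: 0 is 6 mm proud of the die's rim, 0.006 is flush, home. It is stiff and stays where it is pushed; it starts between 0 and 0.002. The reading is too noisy to tell the last millimetre.
- parts_tray: Bystander: blue tray 150 x 110 x 35 mm of badge fronts and backs. Origin at the centre of its underside.
- badge_green: Bystander: finished badge 58 mm in diameter, 9 mm high, green face. Origin under its centre.
- badge_yellow: Bystander: finished badge 58 mm in diameter, 9 mm high, yellow face. Origin under its centre.
- figure: Bystander: pine-cone figure with a walnut head, 155 mm high, on a wooden disc 68 mm in diameter. Origin under its centre.
- cone: Bystander: upright pine cone, 62 mm in diameter, 100 mm high. Origin under its centre.
- glue: Bystander: white glue bottle 54 mm in diameter, 145 mm high. Origin under its centre.
- remote: Bystander: white remote control 160 x 46 x 18 mm, lying flat. Origin under its centre.
- mouse: Bystander: black computer mouse 104 x 58 x 31 mm. Origin under its centre.

How it is judged:
On the way, in this order (a step that is already met when the one before it is completed fails the run):
1. the die bed is in, against its stop under the ram (value of joint bed above 0.094 m), for 0.1 s.
2. with the bed in, the badge back is pressed home in its die (value of joint badge_back above 0.0052 m and value of joint bed above 0.094 m), for 0.1 s.
3. the palm head is released and has sprung up, before the bed leaves its stop (all of step 2 and z of head_top in the frame of press above 0.229 m), for 0.1 s.
At the end, for the whole second after the job is handed in: the badge back is within 0.8 mm of home in its die, the die bed is drawn out to within 2 mm of its loading stop, the palm head is up (within 3 mm of its rest height), all at rest (value of joint badge_back above 0.0052 m and value of joint bed below 0.002 m and z of head_top in the frame of press above 0.229 m and velocity of joint bed below 0.005 m/s and linear speed of ram below 0.005 m/s); the robot touches nothing.
It fails at once if the palm head is pushed with more than 36 N (contact force between any of the fingers, the arm and ram above 36 N).
It fails at once if the ram is brought down while the die bed is off its stop (z of head_top in the frame of press below 0.224 m and value of joint bed below 0.0935 m).
It fails at once if another thing on the table is moved by more than 30 mm (distance of any of cone, figure, remote, mouse, badge_green, badge_yellow, parts_tray, glue from where it was at the start of the episode above 0.03 m).
It also fails if it takes over 61 s, if anything falls off the work surface, if the arm or the gripper's body presses on something with over 40 N, if the wrist force passes 120 N, or if a joint passes its speed limit or range.

## Working session

There is one attempt and no reset: what is moved stays moved. The work goes in short steps, Python scripts to look and compute and a tool call to move; the robot and the scene stay as the last step left them, time stands still between calls to the robot, and variables do not carry over. Pictures are saved under pics/ and viewed, on a budget of 10 in all, crops included, one or two more only if the job needs it, and the job is handed in when it is done.

Besides the shell and the picture viewer there is one more tool, called after ">>>" as name(argument=value, ...) on one line, values as JSON. send_rows: Moves the arm, as the interface text tells. Its arguments: {"type":"object","properties":{"translation":{"type":"array","items":{"type":"array","items":{"type":"number"}}},"rotation":{"type":"array","items":{"type":"array","items":{"type":"number"}}},"hand":{"type":"array","items":{"type":"number"}},"grip_force":{"type":"number"}},"required":["translation","rotation","hand"]}

```bash
mkdir -p pics; cat > h.py <<'E'
import numpy as np, cv2
from bench import robot
def ray(s,px):
    K=np.array(s["K"]);T=np.array(s["camera_from_world"]);R=T[:3,:3];t=T[:3,3]
    d=np.linalg.inv(K)@np.array([px[0],px[1],1.]); d=np.array([d[0],-d[1],-d[2]])
    return -R.T@t, R.T@d
def at_z(s,px,z):
    c,d=ray(s,px); return c+d*(z-c[2])/d[2]
def proj(s,p):
    T=np.array(s["camera_from_world"]);q=T[:3,:3]@np.array(p)+T[:3,3];u=np.array(s["K"])@np.array([q[0],-q[1],-q[2]]);return u[:2]/u[2]
def tri(rs):
    A=np.zeros((3,3));b=np.zeros(3)
    for c,d in rs:
        d=d/np.linalg.norm(d);P=np.eye(3)-np.outer(d,d);A+=P;b+=P@c
    return np.linalg.solve(A,b)
E
python3 - <<'E'
from h import *
S={}
for n in("scene","top"):
    s=robot.snapshot(n);S[n]=s;cv2.imwrite(f"pics/{n}0.png",s["image"][:,:,::-1])
    print(n,at_z(s,(320,200),0),-s["camera_from_world"][:3,:3].T@s["camera_from_world"][:3,3],{k for k in s})
for l,z in (("head_top",.232),("bed_knob",.07),("press",0),("ram",.1),("parts_tray",0),("figure",0),("glue",0),("cone",0),("remote",0),("mouse",0)):
    R=[]
    for n in S:
        r=robot.place_of(l,n)[:2]
        for d in r: print(l,n,round(d["p"],2),np.round(d["at"],1),at_z(S[n],d["at"],z).round(4))
        if r:R.append(ray(S[n],r[0]["at"]))
    if len(R)==2:print("  tri",tri(R).round(4))
o=robot.observe();print(o)
E
```

```text
scene [0.46571019 0.12655024 0.        ] [ 1.14650614 -0.69499157  1.01918647] {'image', 'camera_from_world', 'K'}
top [ 0.55179646 -0.00175518  0.        ] [0.46499613 0.01050067 1.17795575] {'image', 'camera_from_world', 'K'}
head_top scene 0.86 [302.9 174.5] [ 0.512 -0.006  0.232]
head_top top 0.74 [326.4 207.3] [ 0.5181 -0.0142  0.232 ]
  tri [ 0.5181 -0.0135  0.2401]
bed_knob scene 0.97 [330.3 175.4] [0.4622 0.1916 0.07  ]
bed_knob top 0.85 [249.4 226.5] [0.4732 0.1871 0.07  ]
bed_knob top 0.6 [324.4 211.9] [ 0.5148 -0.0132  0.07  ]
  tri [0.4714 0.1837 0.0805]
press scene 0.68 [304.8 227.4] [ 0.5086 -0.0086  0.    ]
press top 0.7 [323.3 212.8] [ 0.5153 -0.0116  0.    ]
  tri [ 0.514  -0.0124  0.0071]
ram scene 0.84 [305.2 210.3] [ 0.5249 -0.0193  0.1   ]
ram top 0.74 [213.2 247.2] [0.4183 0.2748 0.1   ]
ram top 0.57 [323.  210.1] [ 0.5181 -0.0088  0.1   ]
  tri [ 0.3557  0.2832 -0.2104]
parts_tray scene 0.74 [337.8 171.1] [0.419 0.295 0.   ]
parts_tray scene 0.72 [278.2 292.9] [ 0.614 -0.253  0.   ]
parts_tray top 0.82 [409.1 180.7] [ 0.6105 -0.2567  0.    ]
  tri [ 0.6277 -0.1
[... 920 characters left out ...]
819512e-05,
        1.81978565e+00, -5.67079008e-02]), 'dq': array([-0.00040166,  0.00021554,  0.00016554,  0.0011188 ,  0.0002366 ,
        0.00025071]), 'joint_efforts': array([ 2.32647188e-03, -4.46206570e+01, -4.06509662e+01,  7.00619118e-02,
        1.97836227e-02, -3.88689477e-05]), 'tool_pos': array([ 0.23738836, -0.55105818,  0.22268089]), 'tool_rot': array([[ 9.18395264e-01,  3.95664174e-01, -1.77727757e-05],
       [ 3.95664170e-01, -9.18395260e-01, -1.02729234e-04],
       [-5.69687104e-05,  8.73139912e-05, -9.99999995e-01]]), 'contact_force': array([ 0.3845495 , -0.70942034, -0.00798093]), 'moment': array([ 0.09120878, -0.0007198 , -0.01228883]), 'finger_gap': 1.0014124525406853}
```

View pics/top0.png

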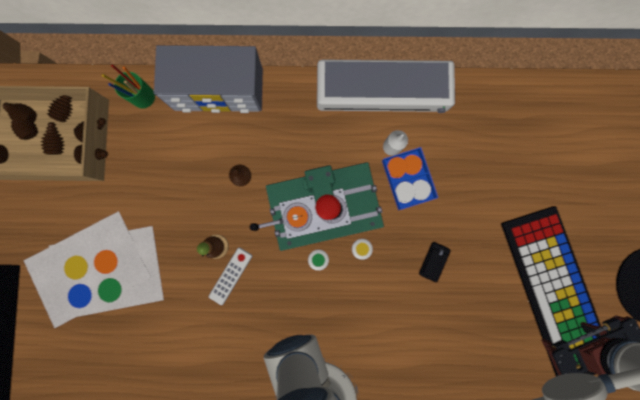

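View pics/scene0.png

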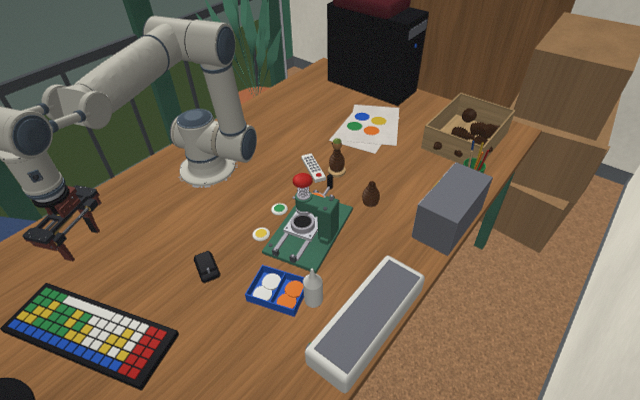

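```bash
python3 - <<'E'
from h import *
S={n:robot.snapshot(n) for n in("scene","top")}
hs=cv2.cvtColor(S["top"]["image"],cv2.COLOR_RGB2HSV)
m=cv2.inRange(hs,(60,80,30),(95,255,255)); m[:150]=0;m[252:]=0;m[:,:262]=0;m[:,390:]=0
m=cv2.morphologyEx(m,cv2.MORPH_CLOSE,np.ones((15,15)))
c=max(cv2.findContours(m,0,2)[0],key=cv2.contourArea)
P=np.array([at_z(S["top"],p[0],.022)[:2] for p in c],np.float32)
r=cv2.minAreaRect(P*1000);print("base rect",r)
for l in("head_top","bed_knob"):
    for n in S:
        for d in robot.cut_out(l,n)[:1]:
            k=d["mask"];ys,xs=np.nonzero(k);print(l,n,round(d["p"],2),d["bbox"],xs.mean().round(1),ys.mean().round(1),k.sum())
psi=np.radians(13);o=np.array([.515,-.0125,0]);X=np.array([np.cos(psi),np.sin(psi),0]);Y=np.array([-X[1],X[0],0]);Z=np.array([0,0,1.])
out=[]
for n,(a,b,w,h) in {"top":(230,155,160,100),"scene":(255,155,110,115)}.items():
    im=S[n]["image"][b:b+h,a:a+w,::-1].copy();f=560/h if n=="top" else 560/h; f=390/w
    im=cv2.resize(im,None,fx=f,fy=f,interpolation=cv2.INTER_CUBIC)
    for p,col in ((o+.232*Z,(255,0,0)),(o+.205*Y+.086*Z,(255,255,0)),(o+.205*Y+.03*Z,(0,255,255))):
        u=(proj(S[n],p)-[a,b]+.5)*f;cv2.drawMarker(im,tuple(int(v) for v in u),col,0,10,1)
    out.append(im)
H=max(i.shape[0] for i in out)
cv2.imwrite("pics/c1.png",np.hstack([cv2.copyMakeBorder(i,0,H-i.shape[0],0,0,0) for i in out]))
E
```

```text
base rect ((541.9707641601562, -11.001388549804688), (199.3134002685547, 292.7351989746094), 13.718729019165039)
head_top scene 0.64 [293.0, 173.0, 312.1, 218.0] 302.9 184.7 307
head_top top 0.85 [314.7, 193.0, 341.8, 219.4] 327.8 206.9 523
bed_knob scene 0.94 [283.3, 171.6, 332.6, 238.9] 306.4 219.2 881
bed_knob top 0.92 [249.5, 190.3, 350.9, 235.8] 307.2 216.3 1994
```

View pics/c1.png

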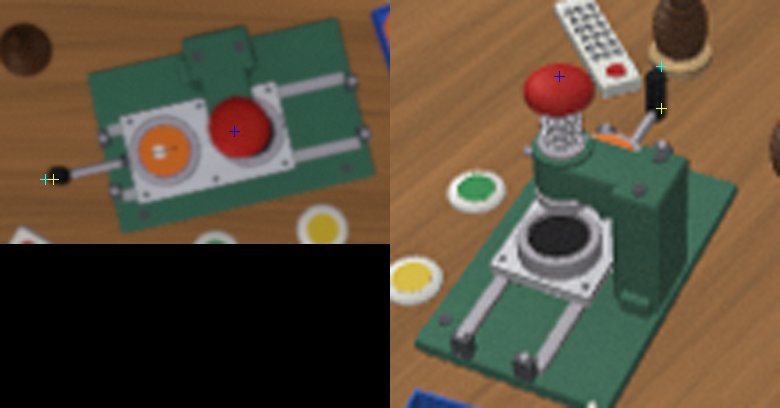

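```bash
python3 - <<'E'
from h import *
S={n:robot.snapshot(n) for n in("scene","top")}
print("knob",at_z(S["top"],(254.4,226.5),.065),at_z(S["scene"],(330.1,174.8),.086),at_z(S["scene"],(329.6,186),.035))
print("head",at_z(S["top"],(327.9,206.9),.222),at_z(S["scene"],(302.9,176),.232))
hs=cv2.cvtColor(S["top"]["image"],cv2.COLOR_RGB2HSV)
m=cv2.inRange(hs,(0,150,60),(6,255,255));m[:180]=0;m[230:]=0;m[:,:300]=0;m[:,350:]=0
print("red",[v.mean() for v in np.nonzero(m)[::-1]],m.sum()/255)
E
```

```text
knob [0.47342203 0.17443805 0.065     ] [0.47118539 0.17879196 0.086     ] [0.47088254 0.17621974 0.035     ]
head [ 0.51963784 -0.01792586  0.222     ] [ 0.51645834 -0.01121621  0.232     ]
red [np.float64(327.7564102564103), np.float64(206.76068376068375)] 468.0
```

>>> send_rows(translation=[[0, 0, -40], [0, 0, -80], [0, 0, -80], [0, 0, -80], [0, 0, -80]], rotation=[[0, 0, -0.18], [0, 0, -0.36], [0, 0, -0.54], [0, 0, -0.7], [0, 0, -0.7]], hand=[87.8, 87.8, 87.8, 87.8, 87.8])

```text
t: 2.12
tool_pos: [0.2374, -0.5511, 0.3026]
tool_rot: [[0.449, 0.894, 0.0], [0.894, -0.449, -0.0], [-0.0, 0.0, -1.0]]
contact_force: [-0.4, 0.7, 0.2]
finger_gap: 1.0
```

>>> send_rows(translation=[[60, -9, 0], [120, -19, 0], [180, -28, 0], [240, -37, 0], [300, -46, 0]], rotation=[[0, 0, -0.14], [0, 0, -0.28], [0, 0, -0.42], [0, 0, -0.56], [0, 0, -0.7]], hand=[87.8, 87.8, 87.8, 87.8, 87.8])

```text
t: 2.75
tool_pos: [0.3307, -0.2603, 0.3026]
tool_rot: [[-0.234, 0.972, 0.001], [0.972, 0.234, -0.0], [-0.0, 0.0, -1.0]]
contact_force: [1.0, 0.3, 0.3]
finger_gap: 0.995
```

>>> send_rows(translation=[[50, 30, 0], [100, 61, 0], [150, 92, 0], [200, 122, 0], [250, 153, 0]], rotation=[[0, 0, 0], [0, 0, 0], [0, 0, 0], [0, 0, 0], [0, 0, 0]], hand=[87.8, 87.8, 87.8, 87.8, 87.8])

```text
t: 3.38
tool_pos: [0.4209, 0.0186, 0.3028]
tool_rot: [[-0.23, 0.973, 0.001], [0.973, 0.23, -0.0], [-0.0, 0.001, -1.0]]
contact_force: [0.9, -0.1, 0.3]
finger_gap: 1.002
```

>>> send_rows(translation=[[47, 29, 0], [94, 58, 0], [141, 86, 0], [141, 86, 50], [141, 86, 100]], rotation=[[0, 0, 0], [0, 0, 0], [0, 0, 0], [0, 0, 0], [0, 0, 0]], hand=[87.8, 87.8, 87.8, 60, 60])

```text
t: 4.0
tool_pos: [0.4717, 0.1749, 0.2015]
tool_rot: [[-0.232, 0.973, 0.001], [0.973, 0.232, 0.0], [-0.0, 0.001, -1.0]]
contact_force: [0.3, -0.2, 0.2]
finger_gap: 0.812
```

>>> send_rows(translation=[[0, 0, 50], [0, 0, 100], [0, 0, 145], [0, 0, 148], [0, 0, 148]], rotation=[[0, 0, 0], [0, 0, 0], [0, 0, 0], [0, 0, 0], [0, 0, 0]], hand=[60, 60, 60, 60, 50], grip_force=15)

```text
t: 4.62
tool_pos: [0.4721, 0.174, 0.0563]
tool_rot: [[-0.232, 0.973, 0.002], [0.973, 0.232, 0.0], [0.0, 0.002, -1.0]]
contact_force: [1.1, 0.5, 0.4]
finger_gap: 0.606
```

>>> send_rows(translation=[[0, 0, 0], [0, 0, 0], [0, 0, 0], [0, 0, 0]], rotation=[[0, 0, 0], [0, 0, 0], [0, 0, 0], [0, 0, 0]], hand=[10, 10, 10, 10])

```text
t: 5.12
tool_pos: [0.4731, 0.1743, 0.0557]
tool_rot: [[-0.234, 0.972, 0.004], [0.972, 0.234, 0.001], [0.0, 0.004, -1.0]]
contact_force: [5.3, 1.2, -0.6]
finger_gap: 0.243
```

```bash
python3 - <<'E'
from h import *
for n in("scene","top"):
    s=robot.snapshot(n);a,b,w,h=(230,120,160,120)
    cv2.imwrite(f"pics/g_{n}.png",cv2.resize(s["image"][b:b+h,a:a+w,::-1],None,fx=2.4,fy=2.4,interpolation=cv2.INTER_CUBIC))
cv2.imwrite("pics/g.png",np.hstack([cv2.imread(f"pics/g_{n}.png") for n in("top","scene")]))
E
```

```text
(no output)
```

View pics/g.png

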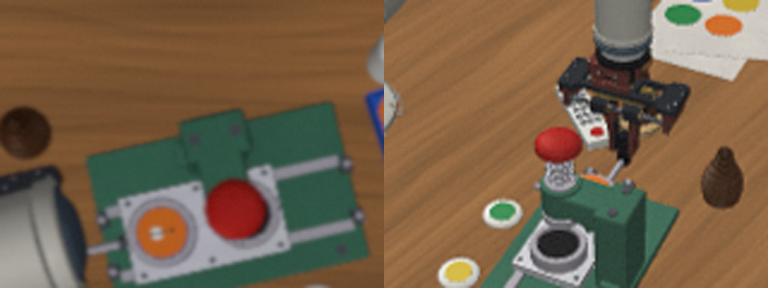

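>>> send_rows(translation=[[-10, 1, 0], [-25, 1, 0], [-40, 1, 0], [-55, 1, 0], [-65, 1, 0]], rotation=[[0, 0, 0], [0, 0, 0], [0, 0, 0], [0, 0, 0], [0, 0, 0]], hand=[10, 10, 10, 10, 10], grip_force=30)

```text
t: 5.85
tool_pos: [0.4887, 0.11, 0.0556]
tool_rot: [[-0.233, 0.972, 0.002], [0.972, 0.233, 0.001], [-0.0, 0.002, -1.0]]
contact_force: [0.8, 5.2, 5.0]
finger_gap: 0.242
```

>>> send_rows(translation=[[-3, 0, 0], [-5, 0, 0], [-5, 0, 0]], rotation=[[0, 0, 0], [0, 0, 0], [0, 0, 0]], hand=[10, 10, 10])

```text
t: 6.22
tool_pos: [0.4898, 0.105, 0.0556]
tool_rot: [[-0.233, 0.973, 0.002], [0.973, 0.233, -0.0], [-0.001, 0.002, -1.0]]
contact_force: [1.8, 1.8, 5.8]
finger_gap: 0.24
```

>>> send_rows(translation=[[-3, 0, 0], [-5, 0, 0], [-5, 0, 0]], rotation=[[0, 0, 0], [0, 0, 0], [0, 0, 0]], hand=[10, 10, 10])

```text
t: 6.6
tool_pos: [0.491, 0.1003, 0.0556]
tool_rot: [[-0.233, 0.972, 0.002], [0.972, 0.233, -0.0], [-0.001, 0.002, -1.0]]
contact_force: [2.0, 2.4, 5.6]
finger_gap: 0.241
```

>>> send_rows(translation=[[-2, 0, 0], [-4, 0, 0], [-4, 0, 0]], rotation=[[0, 0, 0], [0, 0, 0], [0, 0, 0]], hand=[10, 10, 10])

```text
t: 6.98
tool_pos: [0.4916, 0.0977, 0.0557]
tool_rot: [[-0.234, 0.972, 0.002], [0.972, 0.234, 0.002], [0.002, 0.002, -1.0]]
contact_force: [1.8, 6.5, 5.0]
finger_gap: 0.243
```

>>> send_rows(translation=[[-2, 0, 0], [-3, 0, 0], [-3, 0, 0]], rotation=[[0, 0, 0], [0, 0, 0], [0, 0, 0]], hand=[10, 10, 10])

```text
t: 7.35
tool_pos: [0.4916, 0.0977, 0.0557]
tool_rot: [[-0.235, 0.972, 0.001], [0.972, 0.235, 0.008], [0.007, 0.002, -1.0]]
contact_force: [-1.5, 17.4, 6.4]
finger_gap: 0.239
```

>>> send_rows(translation=[[2, 0, 0], [2, 0, 0], [2, 0, 0], [2, 0, 0], [2, 0, 0]], rotation=[[0, 0, 0], [0, 0, 0], [0, 0, 0], [0, 0, 0], [0, 0, 0]], hand=[10, 50, 60, 60, 60])

```text
t: 7.98
tool_pos: [0.491, 0.0959, 0.0543]
tool_rot: [[-0.233, 0.972, -0.001], [0.972, 0.233, -0.0], [-0.0, -0.001, -1.0]]
contact_force: [-0.3, -0.0, 0.1]
finger_gap: 0.653
```

>>> send_rows(translation=[[0, 0, -30], [0, 0, -85], [0, 0, -145], [0, 0, -205], [0, 0, -224]], rotation=[[0, 0, 0], [0, 0, 0], [0, 0, 0], [0, 0, 0], [0, 0, 0]], hand=[60, 60, 60, 30, 0])

```text
t: 8.6
tool_pos: [0.492, 0.0963, 0.2837]
tool_rot: [[-0.234, 0.972, 0.007], [0.972, 0.234, 0.001], [-0.001, 0.007, -1.0]]
contact_force: [0.0, 0.0, -0.3]
finger_gap: 0.5
```

>>> send_rows(translation=[[-40, 0, 0], [-80, 0, 0], [-116, 0, 0], [-116, 0, 0], [-116, 0, 0]], rotation=[[0, 0, 0], [0, 0, 0], [0, 0, 0], [0, 0, 0], [0, 0, 0]], hand=[0, 0, 0, 0, 0])

```text
t: 9.22
tool_pos: [0.5181, -0.0161, 0.2786]
tool_rot: [[-0.234, 0.972, -0.0], [0.972, 0.234, 0.0], [0.001, -0.0, -1.0]]
contact_force: [-0.1, 0.7, -0.5]
finger_gap: 0.001
```

```bash
python3 - <<'E'
from h import *
for n in("scene","top"):
    s=robot.snapshot(n);a,b,w,h=(230,120,160,120)
    cv2.imwrite(f"pics/i_{n}.png",cv2.resize(s["image"][b:b+h,a:a+w,::-1],None,fx=2.4,fy=2.4,interpolation=cv2.INTER_CUBIC))
cv2.imwrite("pics/i.png",np.hstack([cv2.imread(f"pics/i_{n}.png") for n in("top","scene")]))
s=robot.snapshot("scene");print([(d["p"],at_z(s,d["at"],.07)) for d in robot.place_of("bed_knob","scene")[:2]],[(d["p"],at_z(s,d["at"],.232)) for d in robot.place_of("head_top","scene")[:2]])
o=robot.observe();print(o["tool_pos"],o["contact_force"],o["finger_gap"],o["q"])
E
```

```text
[(0.78, array([0.48569345, 0.09428499, 0.07      ]))] [(0.79, array([ 0.52333452, -0.01792914,  0.232     ]))]
[ 0.51817165 -0.01562491  0.27879335] [-1.02546096 -0.5405234   0.00878853] 0.004846585370405143 [-9.58329500e-02 -1.09295449e-01  1.32995310e+00  8.75402249e-05
  1.92070868e+00 -3.33176254e-01]
```

View pics/i.png

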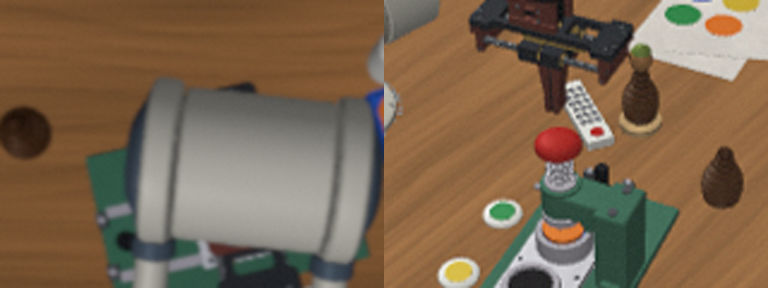

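>>> send_rows(translation=[[0, 0, 20], [0, 0, 38], [0, 0, 43], [0, 0, 45], [0, 0, 45]], rotation=[[0, 0, 0], [0, 0, 0], [0, 0, 0], [0, 0, 0], [0, 0, 0]], hand=[0, 0, 0, 0, 0], grip_force=20)

```text
t: 10.1
tool_pos: [0.5185, -0.0164, 0.2344]
tool_rot: [[-0.234, 0.972, 0.001], [0.972, 0.234, -0.0], [-0.0, 0.001, -1.0]]
contact_force: [-0.7, 0.7, 0.8]
finger_gap: 0.004
```

>>> send_rows(translation=[[0, 0, 2], [0, 0, 4], [0, 0, 6], [0, 0, 8], [0, 0, 8]], rotation=[[0, 0, 0], [0, 0, 0], [0, 0, 0], [0, 0, 0], [0, 0, 0]], hand=[0, 0, 0, 0, 0])

```text
t: 10.72
tool_pos: [0.5186, -0.0165, 0.2258]
tool_rot: [[-0.234, 0.972, 0.001], [0.972, 0.234, -0.0], [-0.0, 0.001, -1.0]]
contact_force: [0.8, 0.3, 5.1]
finger_gap: 0.005
```

>>> send_rows(translation=[[0, 0, 2], [0, 0, 4], [0, 0, 6], [0, 0, 7], [0, 0, 7]], rotation=[[0, 0, 0], [0, 0, 0], [0, 0, 0], [0, 0, 0], [0, 0, 0]], hand=[0, 0, 0, 0, 0])

```text
t: 11.35
tool_pos: [0.5186, -0.0165, 0.2189]
tool_rot: [[-0.234, 0.972, 0.001], [0.972, 0.234, -0.0], [-0.0, 0.001, -1.0]]
contact_force: [1.2, 0.2, 5.0]
finger_gap: 0.003
```

>>> send_rows(translation=[[0, 0, 1], [0, 0, 2], [0, 0, 2]], rotation=[[0, 0, 0], [0, 0, 0], [0, 0, 0]], hand=[0, 0, 0])

```text
t: 11.72
tool_pos: [0.5186, -0.0165, 0.217]
tool_rot: [[-0.234, 0.972, 0.001], [0.972, 0.234, -0.0], [-0.0, 0.001, -1.0]]
contact_force: [1.0, 0.1, 5.3]
finger_gap: 0.006
```

>>> send_rows(translation=[[0, 0, 1], [0, 0, 2], [0, 0, 3], [0, 0, 3]], rotation=[[0, 0, 0], [0, 0, 0], [0, 0, 0], [0, 0, 0]], hand=[0, 0, 0, 0])

```text
t: 12.22
tool_pos: [0.5186, -0.0165, 0.2141]
tool_rot: [[-0.234, 0.972, 0.001], [0.972, 0.234, -0.0], [-0.0, 0.001, -1.0]]
contact_force: [1.0, -0.1, 5.8]
finger_gap: 0.003
```

>>> send_rows(translation=[[0, 0, 1], [0, 0, 2], [0, 0, 2]], rotation=[[0, 0, 0], [0, 0, 0], [0, 0, 0]], hand=[0, 0, 0])

```text
t: 12.6
tool_pos: [0.5186, -0.0165, 0.2123]
tool_rot: [[-0.234, 0.972, 0.001], [0.972, 0.234, -0.0], [-0.0, 0.001, -1.0]]
contact_force: [1.0, 0.6, 6.2]
finger_gap: 0.006
```

>>> send_rows(translation=[[0, 0, 1], [0, 0, 2], [0, 0, 3], [0, 0, 3]], rotation=[[0, 0, 0], [0, 0, 0], [0, 0, 0], [0, 0, 0]], hand=[0, 0, 0, 0])

```text
t: 13.1
tool_pos: [0.5186, -0.0165, 0.2117]
tool_rot: [[-0.234, 0.972, 0.004], [0.972, 0.234, -0.0], [-0.001, 0.004, -1.0]]
contact_force: [-2.5, -0.4, 14.8]
finger_gap: 0.007
```

>>> send_rows(translation=[[0, 0, 1], [0, 0, 1]], rotation=[[0, 0, 0], [0, 0, 0]], hand=[0, 0])

```text
t: 13.35
tool_pos: [0.5187, -0.0165, 0.2109]
tool_rot: [[-0.234, 0.972, 0.004], [0.972, 0.234, -0.0], [-0.001, 0.004, -1.0]]
contact_force: [-3.2, 0.1, 15.5]
finger_gap: 0.005
```

>>> send_rows(translation=[[0, 0, 1], [0, 0, 2], [0, 0, 2]], rotation=[[0, 0, 0], [0, 0, 0], [0, 0, 0]], hand=[0, 0, 0])

```text
t: 13.72
tool_pos: [0.5186, -0.0165, 0.209]
tool_rot: [[-0.234, 0.972, 0.004], [0.972, 0.234, -0.0], [-0.001, 0.004, -1.0]]
contact_force: [-2.7, -0.1, 16.1]
finger_gap: 0.003
```

>>> send_rows(translation=[[0, 0, 1], [0, 0, 2], [0, 0, 2]], rotation=[[0, 0, 0], [0, 0, 0], [0, 0, 0]], hand=[0, 0, 0])

```text
t: 14.1
tool_pos: [0.5186, -0.0165, 0.207]
tool_rot: [[-0.234, 0.972, 0.004], [0.972, 0.234, -0.0], [-0.001, 0.004, -1.0]]
contact_force: [-3.8, -0.2, 15.1]
finger_gap: 0.01
```

>>> send_rows(translation=[[0, 0, 1], [0, 0, 1]], rotation=[[0, 0, 0], [0, 0, 0]], hand=[0, 0])

```text
t: 14.35
tool_pos: [0.5186, -0.0165, 0.2063]
tool_rot: [[-0.234, 0.972, 0.004], [0.972, 0.234, -0.0], [-0.001, 0.004, -1.0]]
contact_force: [-4.0, 0.3, 16.7]
finger_gap: 0.004
```

>>> send_rows(translation=[[0, 0, 1], [0, 0, 1]], rotation=[[0, 0, 0], [0, 0, 0]], hand=[0, 0])

```text
t: 14.6
tool_pos: [0.5187, -0.0165, 0.2063]
tool_rot: [[-0.234, 0.972, 0.005], [0.972, 0.234, -0.001], [-0.002, 0.005, -1.0]]
contact_force: [-6.0, 0.1, 20.7]
finger_gap: 0.008
```

>>> send_rows(translation=[[0, 0, 1], [0, 0, 1]], rotation=[[0, 0, 0], [0, 0, 0]], hand=[0, 0])

```text
t: 14.85
tool_pos: [0.5187, -0.0165, 0.2063]
tool_rot: [[-0.234, 0.972, 0.006], [0.972, 0.234, -0.001], [-0.002, 0.006, -1.0]]
contact_force: [-6.6, -0.1, 24.4]
finger_gap: 0.005
```

>>> send_rows(translation=[[0, 0, 0.5], [0, 0, 0.5]], rotation=[[0, 0, 0], [0, 0, 0]], hand=[0, 0])

```text
t: 15.1
tool_pos: [0.5187, -0.0165, 0.2062]
tool_rot: [[-0.234, 0.972, 0.007], [0.972, 0.234, -0.001], [-0.002, 0.007, -1.0]]
contact_force: [-6.4, 0.3, 26.1]
finger_gap: 0.002
```

>>> send_rows(translation=[[0, 0, -8], [0, 0, -25], [0, 0, -50], [0, 0, -80], [0, 0, -80]], rotation=[[0, 0, 0], [0, 0, 0], [0, 0, 0], [0, 0, 0], [0, 0, 0]], hand=[0, 0, 0, 0, 0])

```text
t: 15.72
tool_pos: [0.5187, -0.0166, 0.282]
tool_rot: [[-0.234, 0.972, 0.003], [0.972, 0.234, -0.0], [-0.001, 0.002, -1.0]]
contact_force: [0.5, 0.2, -0.2]
finger_gap: 0.002
```

```bash
python3 - <<'E'
from h import *
s=robot.snapshot("scene");a,b,w,h=(260,140,120,110)
cv2.imwrite("pics/j.png",cv2.resize(s["image"][b:b+h,a:a+w,::-1],None,fx=4,fy=4,interpolation=cv2.INTER_CUBIC))
for l,z in(("bed_knob",.07),("head_top",.232)):print(l,[(d["p"],at_z(s,d["at"],z)) for d in robot.place_of(l,"scene")[:2]])
o=robot.observe();print(o["tool_pos"],o["contact_force"])
E
```

```text
bed_knob [(0.9, array([0.47704405, 0.10228513, 0.07      ]))]
head_top [(0.55, array([ 0.50857668, -0.00745939,  0.232     ]))]
[ 0.51792784 -0.01645233  0.27820036] [ 0.58107268  0.45207593 -0.1936879 ]
```

View pics/j.png

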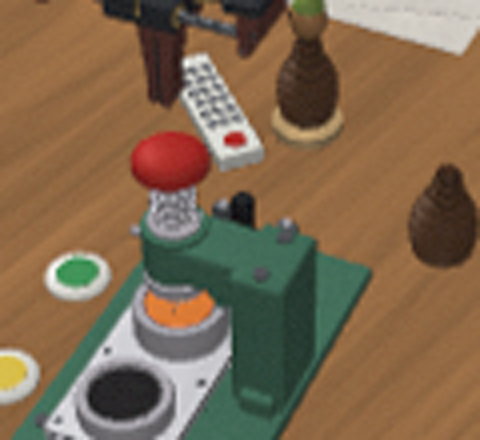

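>>> send_rows(translation=[[40, 0, 0], [80, 0, 0], [117, 0, 0], [117, 0, 0], [117, 0, 50]], rotation=[[0, 0, 0], [0, 0, 0], [0, 0, 0], [0, 0, 0], [0, 0, 0]], hand=[0, 20, 50, 60, 60])

```text
t: 16.5
tool_pos: [0.4923, 0.0972, 0.2324]
tool_rot: [[-0.234, 0.972, 0.007], [0.972, 0.234, 0.0], [-0.001, 0.006, -1.0]]
contact_force: [-0.2, -0.3, -1.0]
finger_gap: 0.419
```

>>> send_rows(translation=[[0, 0, 50], [0, 0, 100], [0, 0, 150], [0, 0, 173], [0, 0, 173]], rotation=[[0, 0, 0], [0, 0, 0], [0, 0, 0], [0, 0, 0], [0, 0, 0]], hand=[60, 60, 60, 60, 60])

```text
t: 17.12
tool_pos: [0.4889, 0.096, 0.0537]
tool_rot: [[-0.233, 0.972, -0.007], [0.973, 0.233, -0.001], [0.0, -0.007, -1.0]]
contact_force: [-1.0, -0.3, -0.8]
finger_gap: 0.68
```

>>> send_rows(translation=[[0, 0, 0], [0, 0, 0], [0, 0, 0], [0, 0, 0], [0, 0, 0]], rotation=[[0, 0, 0], [0, 0, 0], [0, 0, 0], [0, 0, 0], [0, 0, 0]], hand=[10, 10, 10, 10, 10], grip_force=30)

```text
t: 17.75
tool_pos: [0.4917, 0.0975, 0.0577]
tool_rot: [[-0.234, 0.972, 0.002], [0.972, 0.234, 0.0], [-0.0, 0.002, -1.0]]
contact_force: [2.6, 1.1, 0.5]
finger_gap: 0.242
```

Gripped. Now draw it out: 96 mm along tool +x.

>>> send_rows(translation=[[10, 0, 0], [28, 0, 0], [46, 0, 0], [64, 0, 0], [80, 0, 0]], rotation=[[0, 0, 0], [0, 0, 0], [0, 0, 0], [0, 0, 0], [0, 0, 0]], hand=[10, 10, 10, 10, 10])

```text
t: 18.38
tool_pos: [0.4729, 0.1749, 0.0577]
tool_rot: [[-0.233, 0.972, 0.002], [0.972, 0.233, -0.001], [-0.002, 0.002, -1.0]]
contact_force: [4.0, -3.4, 1.8]
finger_gap: 0.241
```

>>> send_rows(translation=[[5, 0, 0], [10, 0, 0], [15, 0, 0], [17, 0, 0], [17, 0, 0]], rotation=[[0, 0, 0], [0, 0, 0], [0, 0, 0], [0, 0, 0], [0, 0, 0]], hand=[10, 10, 10, 10, 10])

```text
t: 19.0
tool_pos: [0.4691, 0.1908, 0.0577]
tool_rot: [[-0.233, 0.972, 0.002], [0.972, 0.233, -0.001], [-0.002, 0.002, -1.0]]
contact_force: [4.8, -3.7, 3.1]
finger_gap: 0.239
```

>>> send_rows(translation=[[2, 0, 0], [3, 0, 0], [3, 0, 0]], rotation=[[0, 0, 0], [0, 0, 0], [0, 0, 0]], hand=[10, 10, 10])

```text
t: 19.38
tool_pos: [0.4691, 0.1909, 0.0577]
tool_rot: [[-0.231, 0.973, 0.003], [0.973, 0.231, -0.007], [-0.007, 0.001, -1.0]]
contact_force: [7.2, -12.9, 3.0]
finger_gap: 0.24
```

>>> send_rows(translation=[[-1, 1, 0], [-1, 1, 0], [-1, 1, 0], [-1, 1, 0], [-1, 1, 0]], rotation=[[0, 0, 0], [0, 0, 0], [0, 0, 0], [0, 0, 0], [0, 0, 0]], hand=[10, 45, 60, 60, 60])

```text
t: 20.0
tool_pos: [0.4684, 0.194, 0.0569]
tool_rot: [[-0.234, 0.972, -0.001], [0.972, 0.234, 0.0], [0.0, -0.001, -1.0]]
contact_force: [-0.5, -0.4, 0.2]
finger_gap: 0.655
```

>>> send_rows(translation=[[0, 0, -25], [0, 0, -75], [0, 0, -130], [0, 0, -190], [0, 0, -240]], rotation=[[0, 0, 0], [0, 0, 0], [0, 0, 0], [0, 0, 0], [0, 0, 0]], hand=[60, 60, 60, 60, 60])

```text
t: 20.62
tool_pos: [0.4686, 0.1939, 0.2998]
tool_rot: [[-0.234, 0.972, 0.002], [0.972, 0.234, 0.001], [0.0, 0.002, -1.0]]
contact_force: [0.3, -0.2, -0.2]
finger_gap: 0.682
```

>>> send_rows(translation=[[0, 0, 0], [0, 0, 0]], rotation=[[0, 0, 0], [0, 0, 0]], hand=[60, 60])

```text
t: 20.88
tool_pos: [0.4687, 0.1939, 0.2962]
tool_rot: [[-0.234, 0.972, -0.001], [0.972, 0.234, -0.0], [0.0, -0.001, -1.0]]
contact_force: [-0.3, 0.7, -0.1]
finger_gap: 0.683
```

```bash
python3 - <<'E'
from h import *
for n in("scene","top"):
    s=robot.snapshot(n);a,b,w,h=(230,120,160,120)
    cv2.imwrite(f"pics/k_{n}.png",cv2.resize(s["image"][b:b+h,a:a+w,::-1],None,fx=2.4,fy=2.4,interpolation=cv2.INTER_CUBIC))
cv2.imwrite("pics/k.png",np.hstack([cv2.imread(f"pics/k_{n}.png") for n in("top","scene")]))
s=robot.snapshot("scene");print([(d["p"],at_z(s,d["at"],.07)) for d in robot.place_of("bed_knob","scene")[:2]])
o=robot.observe();print(o["t"],o["tool_pos"],o["contact_force"])
E
```

```text
[(0.59, array([0.47200009, 0.19635398, 0.07      ]))]
21.075 [0.46832548 0.19366624 0.2951672 ] [-0.34994967  0.14309089 -0.20160141]
```

View pics/k.png

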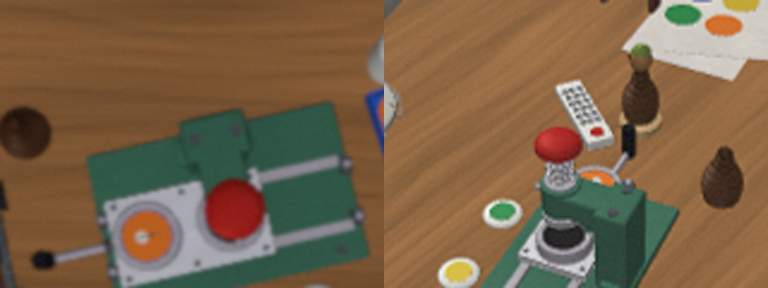

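```bash
python3 - <<'E'
from h import *
s=robot.snapshot("top");p=at_z(s,(247.5,228.3),.065);print(p, np.linalg.norm(p[:2]-[.4725,.1757]))
print(robot.hand_in())
E
```

```text
[0.4683677  0.19286754 0.065     ] 0.017657867890522174
the job is handed in; nothing more can be done
None
```

The badge is pressed, the bed is drawn out to its loading stop, and the job is handed in. It took about 21 s of the 61 s allowed. The hand-in reports no verdict.

- **Bed in:** I gripped the pull knob and slid the bed in until it stopped moving. The force there climbed to about 17 N. The picture afterwards showed the badge's die under the ram.
- **Pressing:** The badge back was met about 20 mm down and pushed in at 15–17 N. It bottomed at about 26 mm, with the tip no longer moving while the force rose from 17 to 26 N. I stopped there; 26 N was the highest force read, and the limit is 36 N.
- **Release:** I lifted off, and the picture showed the head up and the badge back looking flush in its die.
- **Bed out:** I drew the bed out 96.1 mm, against a full stroke of 96 mm. It stopped rigidly at about 13–15 N, and I let go and rose clear.

In the last pictures the bed is out, the head is up and the gripper is clear. The things in those crops look undisturbed. The crops do not show the mouse, and show only an edge of the tray and the glue bottle. No check failed. The network's knob and head positions from the scene camera were up to about 15 mm off the felt positions, so I relied on touch for both stops and the press depth.

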